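Take the stacked tea set apart and lay it out

TASK

The little tea set is stored as one stack: take it apart from the top down and lay it out for a guest - the lid knob-up on the dark wooden lid rest, then the steel strainer standing in the drip bowl, then the pot on the square cork trivet, and last the cup on the saucer, each upright and in the middle of its place. It is porcelain: keep every piece upright, let nothing fall, and do not push the honey jar or the candle glass away.

Things in the scene. Friction and masses are not known exactly. Their poses are not given: they have to be found in the camera images.
- lid: White porcelain pot lid: round disc 54 mm across with a low dome, on top an upright round knob 18 mm across, its grip 14 to 33 mm above the origin. Below, a plug 30 mm across and 4 mm deep drops loosely into the strainer; the lid stands on it when set down. Origin: centre of the plug's underside, z up. 60 g. Top of the stack at the start, origin 127 mm above the table.
- strainer: Perforated steel tea strainer: round basket 42 mm across, flat bottom, with a flat flange 64 mm across at 50 to 55 mm above the origin. Origin: centre of the bottom, z up. 50 g. At the start it hangs in the pot, under the lid; the flange overhangs the pot's neck by 3 mm, and the neck runs straight for 12 mm below it. Take it by the flange's edge. It stands on its bottom.
- pot: Small white porcelain teapot: round body 69 mm across at 16 to 44 mm above the origin, rim at 72 mm; spout on its +x side and loop handle on its -x side (both to 68 mm from the axis), so take it across its y axis. Origin: centre of its foot's underside (48 mm across, 6 mm high), z up. 220 g. At the start its foot is in the cup's mouth, origin 54 mm above the table.
- cup: White porcelain tea cup: 66 mm across, 60 mm high, nearly straight sides, flat foot 48 mm across, loop handle on its +y side (to 61 mm from the axis), so take it across its x axis. Origin: centre of the underside, z up. 160 g. Bottom of the stack, on the table. Its handle points roughly at right angles to the pot's spout and handle.
- lid_rest: Lid rest: a turned dark wooden stand, 64 mm across, flat top 30 mm above the table; fixed. Origin: centre of its underside. The lid's place.
- drip_bowl: Drip bowl: small round white porcelain bowl, 96 mm across the rim, rim 32 mm high, 4 mm wall, inner floor 5 mm above the table, flat and clear for about 70 mm across; fixed. Origin: centre of its underside. The strainer's place.
- trivet: Square cork trivet, 100 x 100 mm, flat top 8 mm above the table; fixed. Origin: centre of its underside. The pot's place.
- saucer: White porcelain saucer, 110 mm across, rim 12 mm high, flat middle about 70 mm across and 5 mm above the table; fixed. Origin: centre of its underside. The cup's place.
- honey_jar: Bystander: amber honey jar with a wooden cap, 44 mm across, 48 mm high, loose, stands among the places. Origin: centre of its underside. Leave it be.
- candle_glass: Bystander: glass with a tealight in it, 48 mm across, 42 mm high, loose, stands among the places. Origin: centre of its underside. Leave it be.

How it is judged:
By the outcome, as a careful person would: the job done as asked, in the order asked, and still so for the second after the job is handed in, with the robot touching nothing.
It also fails if it takes over 131 s, if anything falls off the work surface, if the arm or the gripper's body presses on something with over 40 N, if the wrist force passes 120 N, or if a joint passes its speed limit or range.

ROBOT

A 6-joint arm with a two-finger parallel gripper is mounted at the origin on the work surface. World frame = base frame: x ahead of the robot, y to its left, z up, the work surface at z = 0. Lengths are in mm, angles in rad, forces in N, time in s.
With the tool pointing down it reaches from about 300 to 775 mm from the base axis. Payload 14.6 kg.
Tool frame: the origin (TCP) lies between the finger pads; the fingertips stand manip.tip_reach ahead of it and the grasp point (between the pads) lies 5 mm behind it (manip.tip_reach is the distance from the TCP to the fingertips, in mm); z points along the fingers, y is the line along which they close (so a half turn about z gives the same grasp; the last joint's range is limited). The gripper opens to 94 mm and grips with 3 to 60 N. Pads are 16 mm wide; open, the fingers measure 119 mm over their backs; the gripper's body (75 mm by 177 mm) begins 78 mm behind the grasp point.
Start: joints at [1.052, 0.3, 1.521, -0, 1.321, -0.067], TCP at [240.118, 494.806, 219.446] pointing down, gripper open.
Joint ranges: [-3.03, 3.03], [-0.79, 2.21], [0.23, 2.52], [-1.04, 4.18], [0, 3.07], [-2.55, 2.55]. Speed limits (rad/s): [2.22, 2.22, 2.57, 3.14, 3.14, 3.14].

INTERFACE

Orientations are given as [roll, pitch, yaw] about the fixed x, y, z axes, in that order (R = Rz(yaw) Ry(pitch) Rx(roll)).
In Python, from cell import manip gives the robot as it stands. The module is installed in compiled form; this text tells all that it offers.
- The arm moves only by the shell command python3 -m creep 'ROWS' [FORCE]. ROWS is JSON, a list of rows, each a list of 3 entries, a list of its own where there are three numbers: the opening, from -1 (shut) to 1 (fully open), then the shift along the tool's x, y, z in cm, then the turn about the tool's z in units of 5 degrees (1.0 is 5 degrees). In form: [[grip, [tx, ty, tz], roll], ...]. A call has 1 to 12 rows; each row is the pose to reach, as a shift and turn from the pose commanded when the call began, along the tool's axes at that moment; what a row does not reach only later rows make up. A row lasts 1/10 s, in which the tool goes at most 50 mm and 8.59 degrees, less where a joint would pass 70% of its speed; a pose out of reach is approached as far as the arm can. A call with a gripper value outside its range is refused whole. The fingers move at their own pace and stop on an object; FORCE is the grip in N (left out, the last holds). Time passes only in rows, so rows that repeat a pose let the fingers close. It gives the time, the measured TCP pose, the force, the opening and the grip force at its end, in the units of the state.
- manip.read_state(): the state, without advancing time (a new reading comes with each control period).
- manip.camera(name): name is "scene" or "top" or "wrist"; returns the picture (480x640x3 uint8, red, green, blue); there is no depth.
- manip.camera_params(name): a dict with "fovy" (degrees; the focal length in pixels is half the picture's height over the tangent of half this angle, whatever the lens; pixels are square), "cx", "cy" (the principal point, pixels), "origin" and "attitude" of the camera in the world. Camera axes: x right, y down, z forward; pixel columns grow to the right and rows downward; lengths in mm; the calibration is good to about 2 mm. The wrist camera is an equidistant fisheye: a pixel r from the principal point sees the ray r / f radians off the axis. A picture is of the moment at which its call begins: read the wrist's pose just before it. camera_params takes no time and is no camera call; for the wrist camera it gives the pose at the moment of the call.
- manip.sign_off(): hands the job in; it is judged then, once.
The state is a dict: "clock": time; "joints": joint angles; "qd": joint speeds; "effort": joint torques, N m; "eef_pos": TCP position; "eef_rot": TCP orientation; "wrist_force": force on the tool from outside, world axes, zero at the start; "moment": the same for the moment, N m; "finger_gap": finger opening in mm; "finger_force": force on a finger pad.
Only numpy, scipy, OpenCV 4.12 (cv2) and the standard library are available. Lean on these libraries where they do the work, as an engineer would, in place of code of your own. Each camera call takes 0.05 s, during which the arm holds its last target. There are 200 camera calls.

## Working session

There is one attempt and no reset: what is moved stays moved. The work goes in short steps, Python scripts to look and compute and a shell command to move; the robot and the scene stay as the last step left them, time stands still between calls to the robot, and variables do not carry over. Pictures are saved under pics/ and viewed, at most 14 in all, crops included, and the job is handed in when it is done.

```bash
mkdir -p pics; python3 - <<'E'
from cell import manip
import cv2
for n in("top","scene"):
    cv2.imwrite(f"pics/{n}0.png",manip.camera(n)[:,:,::-1]); print(n,manip.camera_params(n))
print(manip.tip_reach,manip.read_state())
E
```

```text
top {'fovy': 50.71664867748231, 'cx': 322.2894694872985, 'cy': 242.41521407468005, 'origin': array([475.81290242,  22.01011533, 899.44214638]), 'attitude': array([-3.07906801, -0.01357781, -1.57363159])}
scene {'fovy': 57.66989036981999, 'cx': 324.8009034699072, 'cy': 243.7001245660002, 'origin': array([ 873.46284951, -185.28922214,  713.4150519 ]), 'attitude': array([-2.57221228,  0.00809713,  1.08778102])}
14.0 {'clock': 0.1, 'joints': array([ 1.05241145e+00,  3.00416355e-01,  1.52149907e+00, -5.76999503e-06,
        1.32069795e+00, -6.65793459e-02]), 'qd': array([ 3.27739627e-04, -3.08758124e-04, -2.63574864e-03, -7.55923664e-05,
        1.61903885e-04, -1.18261802e-04]), 'effort': array([ 3.55137690e-04, -5.32654738e+01, -3.53284836e+01,  7.08750682e-02,
        2.35010160e-02, -8.40348821e-05]), 'eef_pos': array([240.01273624, 494.63071737, 218.951042  ]), 'eef_rot': array([-3.14057382e+00, -6.23320380e-05,  2.68978853e+00]), 'wrist_force': array([-0.10618852, -0.60559196, -0.97644819]), 'moment': array([0.03478809, 0.02849908, 0.09201144]), 'finger_force': 0.0, 'finger_gap': 94.1166904105096}
```

View pics/top0.png

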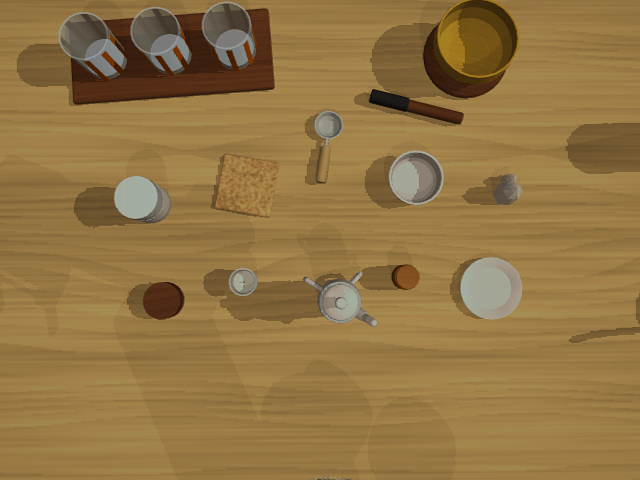

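View pics/scene0.png

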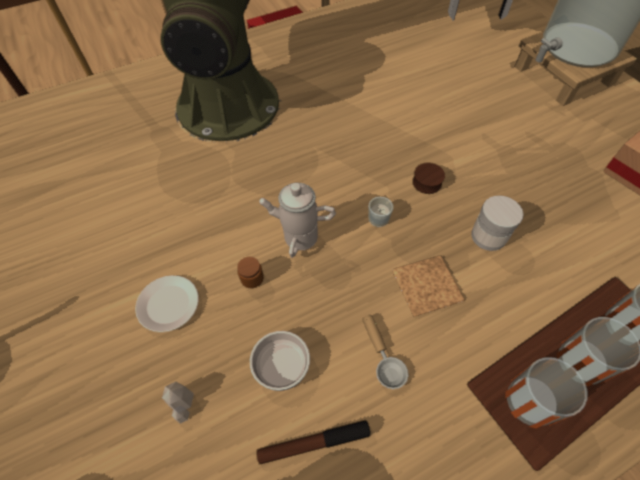

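Top view: stack at about (340,302), with the knob at (341,303), spout (375,323), pot handle (305,278) and cup handle (358,275). The places are lid rest (163,300), drip bowl (416,177), trivet (247,185) and saucer (491,288). Bystanders are the jar (406,277) and the candle (243,282).

```bash
cat > h.py <<'E'
import numpy as np, cv2
from scipy.spatial.transform import Rotation as R
def Rm(e): return R.from_euler('xyz',e).as_matrix()
def ray(p,uv,fish=False):
    f=240/np.tan(np.radians(p['fovy'])/2); d=np.array([uv[0]-p['cx'],uv[1]-p['cy']])/f
    if fish:
        t=np.hypot(*d); v=np.array([*(d/t*np.sin(t) if t>1e-9 else d),np.cos(t)])
    else: v=np.array([*d,1.])
    return Rm(p['attitude'])@v
def onz(p,uv,z,fish=False):
    r=ray(p,uv,fish); return p['origin']+r*(z-p['origin'][2])/r[2]
def proj(p,X,fish=False):
    f=240/np.tan(np.radians(p['fovy'])/2); c=Rm(p['attitude']).T@(np.asarray(X,float)-p['origin'])
    rr=np.hypot(c[0],c[1]); s=(np.arctan2(rr,c[2])/max(rr,1e-9)) if fish else 1/c[2]
    return np.array([p['cx'],p['cy']])+f*s*c[:2]
E
python3 - <<'E'
from h import *
from cell import manip
p=manip.camera_params("top"); q=manip.camera_params("scene")
T=cv2.imread("pics/top0.png"); S=cv2.imread("pics/scene0.png")
def blob(im,uv,kind,w):
    x,y=map(int,uv); x0,y0=max(x-w,0),max(y-w,0); c=im[y0:y+w,x0:x+w]; h=cv2.cvtColor(c,cv2.COLOR_BGR2HSV)
    m={'white':(h[:,:,1]<75)&(h[:,:,2]>70),'dark':(h[:,:,2]<88)&(h[:,:,0]<12),'amber':(h[:,:,0]<13)&(h[:,:,1]>120),
       'cork':(h[:,:,0]<17)&(h[:,:,2]>110)}[kind].astype(np.uint8)*255
    m=cv2.morphologyEx(m,cv2.MORPH_OPEN,np.ones((3,3)))
    cs,_=cv2.findContours(m,cv2.RETR_EXTERNAL,cv2.CHAIN_APPROX_NONE)
    k=max(cs,key=cv2.contourArea); k=cv2.convexHull(k)+np.array([[x0,y0]]); return k
for n,uv,suv,kind,w,z in [('rest',(163,300),(428,178),'dark',32,30),('bowl',(416,177),(280,361),'white',36,32),('trivet',(247,185),(428,285),'cork',42,8),
   ('saucer',(491,288),(167,304),'white',38,12),('jar',(406,277),(250,272),'amber',20,48),('candle',(243,282),(380,210),'white',19,42)]:
    for im,pp,u,nm in((T,p,uv,'T'),(S,q,suv,'S')):
        k=blob(im,u,kind,w)
        if n=='trivet': e=cv2.minAreaRect(k); b=cv2.boxPoints(e); c=b.mean(0)
        else: e=cv2.fitEllipse(k)
        X=onz(pp,e[0],z); s=-pp['origin'][2]
        print(n,nm,np.round(e[0],1),np.round(e[1],1),round(e[2]),X[:2].round(1))
        cv2.drawContours(im,[k],-1,(0,255,0),1)
for n,u in(('knob',(341,303)),): print(n,onz(p,u,160), onz(q,(297,187),160))
X=onz(p,(341,303),158)
for im,pp in((T,p),(S,q)): print(proj(pp,X))
cv2.imwrite("pics/m.png",np.hstack([cv2.resize(T[130:340,120:540],(800,400))])) 
cv2.imwrite("pics/m2.png",np.vstack([cv2.resize(T[255:345,280:400],None,fx=4,fy=4,interpolation=3)]))
E
```

```text
rest T [170.3 300.7] [24.7 29.4] 56 [431.3 268.9]
rest S [428.2 177.7] [29.7 30.7] 75 [440.5 275.6]
bowl T [415.6 177.2] [53.9 55.1] 102 [ 643.2 -152.2]
bowl S [279.5 360.3] [58.3 61.6] 51 [ 645.4 -153.1]Traceback (most recent call last):
  File "<stdin>", line 15, in <module>
  File "<stdin>", line 11, in blob
ValueError: max() iterable argument is empty
```

```bash
python3 - <<'E'
from h import *
for f,L in(("top0",[(163,300),(150,303),(178,290),(195,300),(247,185),(230,170),(265,205),(210,240),(290,180),(491,288),(520,288),(406,277),(406,286),(243,282),(232,282),(256,282)]),("scene0",[(428,172),(428,188),(428,285),(410,270),(450,300),(380,320),(167,304),(140,304),(250,265),(250,280)])):
    h=cv2.cvtColor(cv2.imread(f"pics/{f}.png"),cv2.COLOR_BGR2HSV); print(f,[(u,h[u[1],u[0]].tolist()) for u in L])
T=cv2.imread("pics/top0.png"); 
a=cv2.resize(T[255:345,280:400],(400,300),interpolation=3); b=cv2.resize(T[260:330,130:270],(400,200),interpolation=3)
cv2.imwrite("pics/m2.png",np.vstack([a,b]))
E
```

```text
top0 [((163, 300), [10, 190, 78]), ((150, 303), [11, 183, 81]), ((178, 290), [9, 190, 43]), ((195, 300), [19, 141, 148]), ((247, 185), [17, 156, 159]), ((230, 170), [18, 155, 163]), ((265, 205), [17, 154, 154]), ((210, 240), [19, 141, 146]), ((290, 180), [20, 137, 166]), ((491, 288), [35, 26, 166]), ((520, 288), [16, 41, 163]), ((406, 277), [14, 190, 130]), ((406, 286), [14, 188, 137]), ((243, 282), [22, 42, 114]), ((232, 282), [25, 47, 129]), ((256, 282), [45, 4, 137])]
scene0 [((428, 172), [9, 158, 68]), ((428, 188), [9, 157, 47]), ((428, 285), [15, 131, 170]), ((410, 270), [15, 131, 170]), ((450, 300), [14, 132, 166]), ((380, 320), [16, 123, 116]), ((167, 304), [22, 33, 178]), ((140, 304), [14, 48, 158]), ((250, 265), [12, 157, 122]), ((250, 280), [13, 189, 77])]
```

View pics/m2.png

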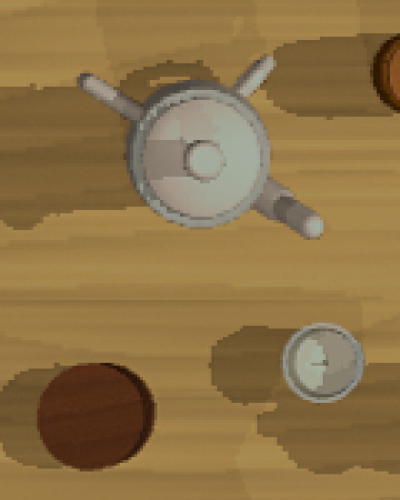

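The crop shows the rest's top face centred near (161.5,300.6), knob (341.5,303), spout tip (374,323), pot handle tip (305,279), cup handle tip (360,274) and candle (242.4,281.7).

```bash
python3 - <<'E'
from h import *
from cell import manip
p=manip.camera_params("top"); q=manip.camera_params("scene")
T=cv2.imread("pics/top0.png"); S=cv2.imread("pics/scene0.png")
O=[T.copy(),S.copy()]
def blob(im,u,f,w):
    x,y=u; x0,y0=x-w,y-w; h=cv2.cvtColor(im,cv2.COLOR_BGR2HSV)[y0:y+w,x0:x+w].astype(int)
    m=f(h[:,:,0],h[:,:,1],h[:,:,2]).astype(np.uint8)*255
    m=cv2.morphologyEx(cv2.morphologyEx(m,cv2.MORPH_CLOSE,np.ones((3,3))),cv2.MORPH_OPEN,np.ones((3,3)))
    cs,_=cv2.findContours(m,cv2.RETR_EXTERNAL,cv2.CHAIN_APPROX_NONE)
    return cv2.convexHull(max(cs,key=cv2.contourArea))+np.array([[x0,y0]])
wh=lambda h,s,v:(s<75)&(v>70)
J=[('rest',0,(163,300),lambda h,s,v:(h<14)&(v<100)&(v>58)&(s>160),28,30),('rest',1,(428,178),lambda h,s,v:(h<13)&(v<100)&(v>58),24,30),
('bowl',0,(416,177),wh,36,32),('bowl',1,(280,361),wh,38,32),
('trivet',0,(247,185),lambda h,s,v:(h<=18)&(s>147)&(v>125),40,8),('trivet',1,(428,285),lambda h,s,v:(h<=15)&(s>127)&(v>140),40,8),
('saucer',0,(491,288),wh,38,12),('saucer',1,(167,304),wh,40,12),('jar',0,(406,277),lambda h,s,v:(h<16)&(s>160),18,48)]
for n,i,u,f,w,z in J:
    k=blob((T,S)[i],u,f,w); cv2.drawContours(O[i],[k],-1,(0,255,0),1); pp=(p,q)[i]
    if n=='trivet':
        a=cv2.approxPolyDP(k,8,True)[:,0]; X=np.array([onz(pp,c,z) for c in a]);
        P=np.array([onz(pp,c[0],z)[:2] for c in k],np.float32); r=cv2.minAreaRect(P); print(n,i,r); continue
    P=np.array([onz(pp,c[0],z)[:2] for c in k],np.float32); e=cv2.fitEllipse(P)
    print(n,i,np.round(e[0],1),np.round(e[1],1))
print('candle',onz(p,(242.4,281.7),42)); print('knob',onz(p,(341.5,303),159))
c=onz(p,(341.5,303),159)
for n,u,z in(('spout',(374,323.4),115),('hand',(305,279),105),('cuph',(360.4,273.6),40)):
    X=onz(p,u,z)-c; print(n,X.round(),np.degrees(np.arctan2(X[1],X[0])))
print('knob in scene',proj(q,c),'spout in scene',proj(q,onz(p,(374,323.4),115)),'hand',proj(q,onz(p,(305,279),105)),'cuph',proj(q,onz(p,(360.4,273.6),40)))
a=cv2.resize(O[0][130:340,120:540],(800,400)); b=cv2.resize(O[1][160:300,230:430],(280,196))
cv2.imwrite("pics/m3.png",a)
cv2.imwrite("pics/m4.png",np.hstack([cv2.resize(S[165:265,240:350],(550,500)),cv2.resize(O[1][150:400,120:470],(250,500))]))
E
```

```text
rest 0 [432.5 282.2] [61.7 67.9]
rest 1 [432.9 283.7] [60.5 61.5]
bowl 0 [ 643.3 -152.3] [94.5 95.9]
bowl 1 [ 643.8 -152.3] [95.6 96.1]
trivet 0 ((634.2051391601562, 143.48777770996094), (99.63609313964844, 98.59095001220703), 79.5787124633789)
trivet 1 ((634.8036499023438, 142.39295959472656), (99.02961730957031, 99.08235168457031), 80.07525634765625)
saucer 0 [ 451.2 -285.6] [107.9 109.4]
saucer 1 [ 451.  -284.9] [108.9 109.4]
jar 0 [ 471.4 -128.8] [40.6 47.1]
candle [463.41209644 145.02257793  42.        ]
knob [433.76315487 -15.87987356 159.        ]
spout [-34. -52. -44.] -123.03410836906944
hand [ 34.  54. -54.] 57.5274749444487
cuph [  43.  -38. -119.] -41.971833143397966
knob in scene [294.69524219 186.08364269] spout in scene [261.00568759 200.11209809] hand [333.22516234 208.35832896] cuph [290.07796132 252.52071737]
```

View pics/m3.png

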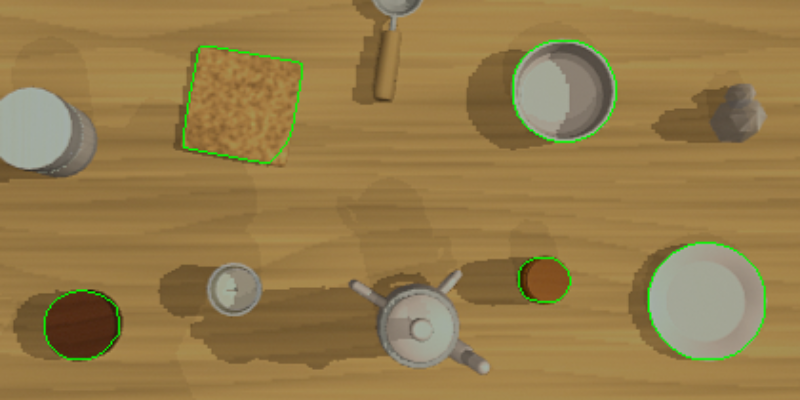

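View pics/m4.png

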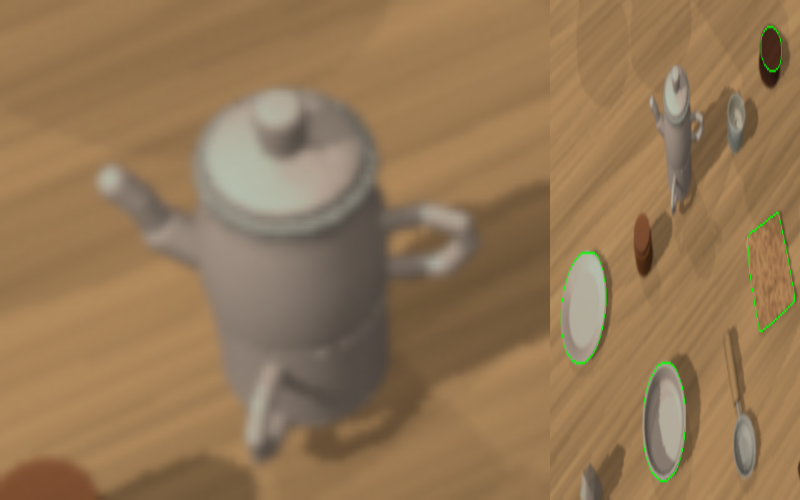

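m3 shows good outlines for bowl, saucer, trivet and rest. m4 shows the spout tip at scene pixel (262,201) and the knob at (295,186), which matches the top view. So the stack axis is about (433.8,-15.9), the spout points at -123° and the cup handle at -42°. I'll move above the stack and look with the wrist camera.

```bash
cat > go.py <<'E'
import sys,numpy as np
from h import *
from cell import manip
def go(x,y,z,yaw):
    s=manip.read_state(); M=Rm(s['eef_rot']); d=M.T@(np.array([x,y,z])-s['eef_pos'])/10
    t=np.degrees(s['eef_rot'][2])-yaw; t=(t+180)%360-180
    print('shift cm',d.round(2),'roll',round(t/5,2),'| at',s['eef_pos'].round(1),np.degrees(s['eef_rot']).round(1),'gap',round(s['finger_gap'],1),'ff',round(s['finger_force'],1),'t',round(s['clock'],1))
if __name__=="__main__": go(*map(float,sys.argv[1:]))
E
python3 go.py 434 -16 240 57
```

```text
shift cm [-39.75 -37.47  -2.07] roll 19.42 | at [240.  494.6 219. ] [-179.9   -0.   154.1] gap 94.1 ff 0.0 t 0.1
```

```bash
python3 -m creep '[[1,[-39.75,-37.5,-2.1],19.4],[1,[-39.75,-37.5,-2.1],19.4],[1,[-39.75,-37.5,-2.1],19.4],[1,[-39.75,-37.5,-2.1],19.4],[1,[-39.75,-37.5,-2.1],19.4],[1,[-39.75,-37.5,-2.1],19.4],[1,[-39.75,-37.5,-2.1],19.4],[1,[-39.75,-37.5,-2.1],19.4],[1,[-39.75,-37.5,-2.1],19.4],[1,[-39.75,-37.5,-2.1],19.4],[1,[-39.75,-37.5,-2.1],19.4],[1,[-39.75,-37.5,-2.1],19.4]]'; python3 -m creep '[[0,[0,0,0],0],[0,[0,0,0],0],[0,[0,0,0],0]]'; python3 go.py 434 -16 240 57
```

```text
clock: 1.3
eef_pos: [434.9, -20.3, 240.2]
eef_rot: [-3.142, 0.001, 0.986]
wrist_force: [-0.0, 0.8, 0.1]
finger_gap: 94.0
finger_force: 0.0
clock: 1.6
eef_pos: [433.8, -15.3, 240.5]
eef_rot: [-3.142, -0.0, 1.0]
wrist_force: [0.1, 0.2, 0.2]
finger_gap: 73.3
finger_force: 0.0
shift cm [-0.05  0.05  0.05] roll 0.05 | at [433.8 -15.3 240.5] [-180.    -0.    57.3] gap 73.3 ff 0.0 t 1.6
```

```bash
python3 -m creep '[[0,[0,0,0],0],[0,[0,0,0],0],[0,[0,0,0],0],[0,[0,0,0],0]]'|tail -2; python3 - <<'E'
from h import *
from cell import manip
w=manip.camera_params("wrist"); im=manip.camera("wrist")[:,:,::-1]; cv2.imwrite("pics/w1.png",im); print(w)
print('pred knob top',proj(w,[433.8,-15.9,160],True),'lid disc',proj(w,[433.8,-15.9,135],True), 'flange',proj(w,[433.8,-15.9,131],True))
E
```

```text
finger_gap: 47.1
finger_force: 0.0
{'fovy': 65.70646984690485, 'cx': 319.1584059105701, 'cy': 246.39691595070116, 'origin': array([477.16762276,  50.16916961, 406.0887676 ]), 'attitude': array([ 2.86447421e+00,  8.89365533e-04, -5.73624175e-01])}
pred knob top [318.65083619 258.89076282] lid disc [318.72315576 248.82885647] flange [318.73362071 247.37520473]
```

View pics/w1.png

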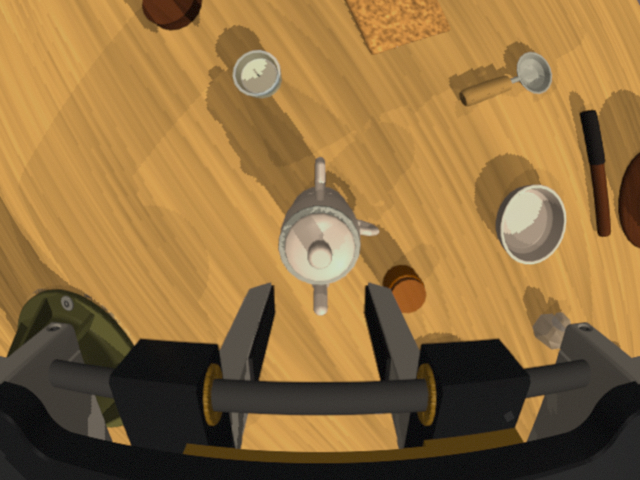

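The wrist view shows the knob at (320,257) and the spout and handle vertically in line at column 320, as predicted to within about 1 mm. Next, grasp the knob.

```bash
python3 -m creep '[[0,[-0.05,0.05,4],0],[0,[-0.05,0.05,6.5],0],[0,[-0.05,0.05,7.6],0],[0,[-0.05,0.05,8.2],0],[0,[-0.05,0.05,8.2],0],[0,[-0.05,0.05,8.2],0]]' 12; python3 -m creep '[[-0.9,[0,0,0],0],[-0.9,[0,0,0],0],[-0.9,[0,0,0],0],[-0.9,[0,0,0],0],[-0.9,[0,0,0],0],[-0.9,[0,0,0],0],[-0.9,[0,0,0],0],[-0.9,[0,0,0],0]]' 12
```

```text
clock: 2.65
eef_pos: [434.7, -16.9, 159.5]
eef_rot: [3.14, -0.001, 0.997]
wrist_force: [-0.2, 0.4, -0.5]
finger_gap: 47.3
finger_force: 0.0
clock: 3.45
eef_pos: [434.2, -16.8, 158.6]
eef_rot: [3.141, -0.0, 0.997]
wrist_force: [-1.1, -0.2, 3.3]
finger_gap: 16.7
finger_force: 12.0
```

```bash
python3 -m creep '[[-0.9,[0,0,-0.3],0],[-0.9,[0,0,-0.8],0],[-0.9,[0,0,-1.6],0],[-0.9,[0,0,-3],0],[-0.9,[0,0,-5],0],[-0.9,[0,0,-5],0],[-0.9,[0,0,-5],0]]'; python3 go.py 432.8 282.8 150 100; python3 - <<'E'
from h import *
from cell import manip
cv2.imwrite("pics/w2.png",np.hstack([cv2.resize(manip.camera("wrist")[150:350,220:420,::-1],(400,400)),cv2.resize(manip.camera("scene")[100:260,220:380,::-1],(400,400))]))
E
```

```text
clock: 4.15
eef_pos: [434.2, -16.8, 208.3]
eef_rot: [3.141, -0.0, 0.997]
wrist_force: [-0.1, 0.5, -0.8]
finger_gap: 16.7
finger_force: 12.0
shift cm [ 25.08 -16.39   5.83] roll -8.58 | at [434.2 -16.8 208.3] [180.   -0.   57.1] gap 16.7 ff 12.0 t 4.2
```

View pics/w2.png

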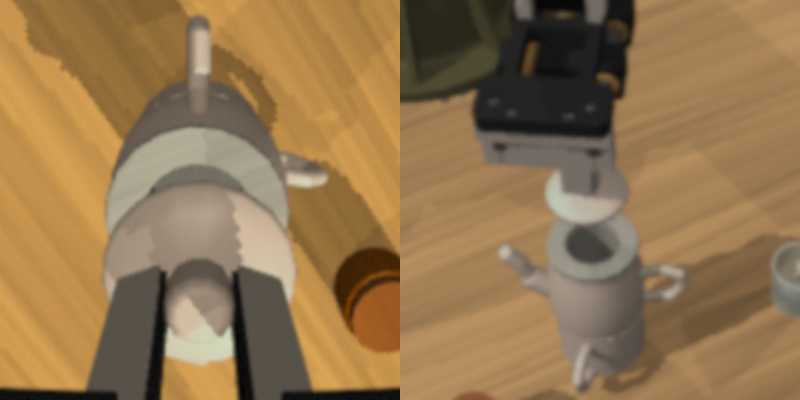

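The lid is held level and the strainer stayed in the pot. Next, carry the lid to the rest.

```bash
python3 -m creep '[[-0.9,[3,-2,0],0],[-0.9,[7,-4.6,0],0],[-0.9,[11,-7.2,0],0],[-0.9,[15,-9.8,0],0],[-0.9,[19,-12.4,0],0],[-0.9,[22.5,-14.7,0],0],[-0.9,[24.4,-15.9,0.8],0],[-0.9,[25.1,-16.4,2],0],[-0.9,[25.1,-16.4,3],0],[-0.9,[25.1,-16.4,3],0],[-0.9,[25.1,-16.4,3],0],[-0.9,[25.1,-16.4,3],0]]'; python3 - <<'E'
from h import *
from cell import manip
w=manip.camera_params("wrist"); im=np.ascontiguousarray(manip.camera("wrist")[:,:,::-1])
cv2.imwrite("pics/w3.png",im)
p=manip.camera_params("top"); print('rest manual top',onz(p,(161.5,300.6),30))
h=cv2.cvtColor(im,cv2.COLOR_BGR2HSV); print(proj(w,[432.8,283.2,30],True))
c=proj(w,[432.8,283.2,30],True).astype(int)
for dx in range(-60,61,6): print(dx,h[min(c[1]-20,479),c[0]+dx].tolist(),end=' ')
E
python3 go.py 432.8 283.5 120 57
```

```text
clock: 5.45
eef_pos: [433.2, 282.3, 179.0]
eef_rot: [3.141, -0.001, 0.996]
wrist_force: [-0.3, 0.3, -0.6]
finger_gap: 16.8
finger_force: 12.0
rest manual top [431.60091334 283.83977417  30.        ]
[318.07617455 234.26333603]
-60 [18, 157, 187] -54 [18, 155, 183] -48 [17, 154, 137] -42 [18, 156, 147] -36 [18, 157, 141] -30 [13, 183, 78] -24 [11, 188, 91] -18 [10, 187, 86] -12 [10, 188, 92] -6 [12, 196, 95] 0 [11, 195, 94] 6 [9, 186, 89] 12 [11, 192, 89] 18 [10, 187, 94] 24 [11, 195, 97] 30 [15, 175, 99] 36 [18, 155, 174] 42 [18, 157, 198] 48 [18, 157, 193] 54 [17, 156, 188] 60 [17, 159, 185] shift cm [ 0.07 -0.09  5.9 ] roll 0.01 | at [433.1 282.4 179. ] [180.   -0.   57.1] gap 17.2 ff 12.0 t 5.5
```

View pics/w3.png

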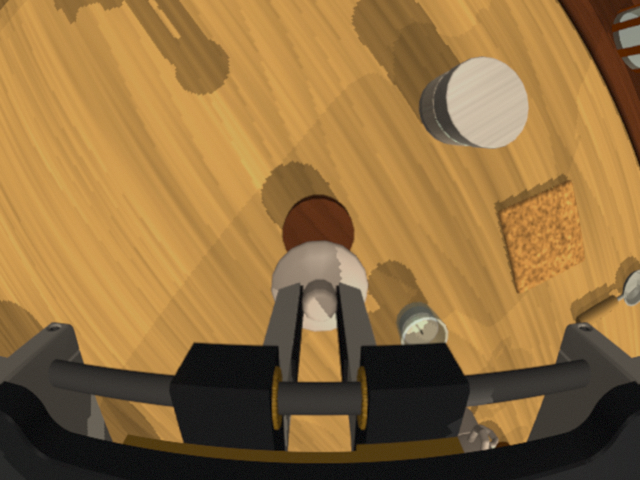

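Lid at column 320 and rest at column 319, so they are aligned. Lowering.

```bash
python3 -m creep '[[-0.9,[0.05,-0.1,3],0],[-0.9,[0.05,-0.1,6.5],0],[-0.9,[0.05,-0.1,9.5],0],[-0.9,[0.05,-0.1,11],0],[-0.9,[0.05,-0.1,11.4],0],[-0.9,[0.05,-0.1,11.55],0],[-0.9,[0.05,-0.1,11.65],0],[-0.9,[0.05,-0.1,11.7],0],[-0.9,[0.05,-0.1,11.7],0],[-0.9,[0.05,-0.1,11.7],0]]'
```

```text
clock: 6.5
eef_pos: [432.3, 284.1, 61.9]
eef_rot: [3.141, -0.001, 0.997]
wrist_force: [-0.1, 0.7, -0.6]
finger_gap: 16.8
finger_force: 12.0
```

```bash
python3 -m creep '[[-0.9,[0,0,0.04],0],[-0.9,[0,0,0.08],0],[-0.9,[0,0,0.08],0]]'; python3 -m creep '[[-0.45,[0,0,0],0],[-0.45,[0,0,0],0],[-0.45,[0,0,0],0],[-0.45,[0,0,0],0],[-0.45,[0,0,0],0]]'
```

```text
clock: 6.8
eef_pos: [432.3, 284.1, 61.3]
eef_rot: [3.141, -0.001, 0.997]
wrist_force: [-2.8, -1.4, 8.2]
finger_gap: 17.2
finger_force: 12.0
clock: 7.3
eef_pos: [432.1, 284.0, 60.6]
eef_rot: [-3.142, 0.0, 0.997]
wrist_force: [0.2, -0.3, -0.8]
finger_gap: 25.8
finger_force: 0.0
```

```bash
python3 -m creep '[[-0.4,[0,0,-1],0],[-0.4,[0,0,-3.5],0],[0.9,[0,0,-7],0],[0.9,[0,0,-11],0],[0.9,[0,0,-13],0],[0.9,[0,0,-13],0],[0.9,[0,0,-13],0]]'; python3 - <<'E'
from h import *
from cell import manip
im=manip.camera("top")[:,:,::-1]; cv2.imwrite("pics/t1.png",np.vstack([cv2.resize(im[265:335,120:220],(500,350),interpolation=3)]))
E
python3 go.py 434 -16.2 190 57
```

```text
clock: 8.0
eef_pos: [432.0, 283.9, 190.7]
eef_rot: [3.141, -0.0, 0.997]
wrist_force: [0.7, 0.1, -1.4]
finger_gap: 64.6
finger_force: 0.0
shift cm [-2.507e+01  1.647e+01  1.000e-02] roll 0.02 | at [431.8 283.8 189.9] [-1.80e+02  1.00e-01  5.71e+01] gap 68.8 ff 0.0 t 8.1
```

View pics/t1.png

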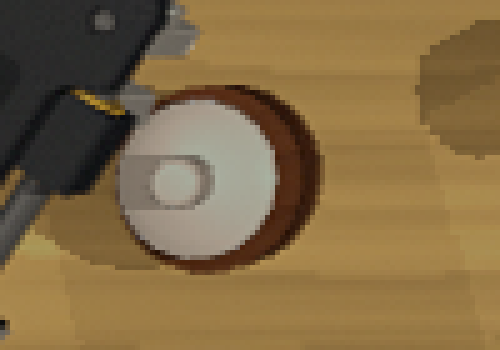

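```bash
python3 - <<'E'
from h import *
from cell import manip
p=manip.camera_params("top")
print(onz(p,(159.6,301.2),36),onz(p,(155.4,301.4),63),proj(p,[432,283.8,30]),proj(p,[432,251.8,30]),proj(p,[432,315.8,30]))
for y in (283,251,315): print(proj(p,[432,y,0]))
T=cv2.imread("pics/top0.png"); print(T[300,140:192,2].tolist())
E
```

```text
[430.90917254 285.21138209  36.        ] [432.01217386 283.8171247   63.        ] [161.5274704  300.36406395] [180.41123513 300.29726751] [142.62443376 300.43092856]
[167.152582   299.48084298]
[185.39934096 299.41672509]
[148.88782728 299.54502411]
[111, 110, 107, 86, 79, 80, 84, 80, 80, 77, 74, 74, 75, 75, 72, 72, 72, 74, 75, 76, 76, 77, 78, 78, 78, 79, 80, 78, 79, 80, 79, 78, 78, 78, 78, 79, 79, 80, 81, 78, 59, 49, 53, 71, 119, 152, 150, 149, 149, 150, 149, 148]
```

The lid (~432,284) is centred on the rest (432,284). Next, the strainer.

```bash
python3 -m creep '[[0.9,[-4,2.6,0],0],[0.9,[-8,5.3,0],0],[0.9,[-12,7.9,0],0],[0.9,[-16,10.5,0],0],[0.9,[-20,13.1,0],0],[0.9,[-23.5,15.4,0],0],[0.9,[-25.1,16.5,0],0],[0.9,[-25.1,16.5,0],0],[0.9,[-25.1,16.5,0],0],[0.9,[-25.1,16.5,0],0],[0.9,[-25.1,16.5,0],0]]' 10; python3 go.py 434.1 -16.5 129.5 57; python3 - <<'E'
from h import *
from cell import manip
w=manip.camera_params("wrist"); im=manip.camera("wrist")[:,:,::-1]
cv2.imwrite("pics/w4.png",im[130:430,170:470]); print(proj(w,[434.1,-16.5,131],True)-[170,130])
E
```

```text
clock: 9.15
eef_pos: [434.4, -15.4, 190.4]
eef_rot: [-3.141, 0.0, 0.998]
wrist_force: [-0.5, 0.4, -0.8]
finger_gap: 89.1
finger_force: 0.0
shift cm [-0.1   0.04  6.09] roll 0.04 | at [434.4 -15.4 190.4] [-180.     0.    57.2] gap 89.1 ff 0.0 t 9.2
[149.48852462 140.34653137]
```

View pics/w4.png

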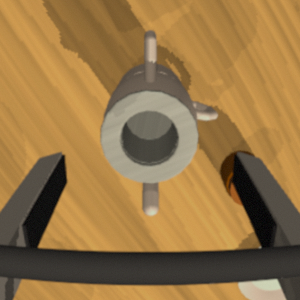

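Strainer flange centred at crop (150,136), prediction (149.5,140): aligned to 1–2 mm.

```bash
python3 -m creep '[[0.9,[0.03,0.04,2.5],0],[0.9,[0.03,0.04,4.5],0],[0.9,[0.03,0.04,5.7],0],[0.9,[0.03,0.04,6.05],0],[0.9,[0.03,0.04,6.05],0],[0.9,[0.03,0.04,6.05],0]]' 10; python3 -m creep '[[0.1,[0,0,0],0],[0.1,[0,0,0],0],[0.1,[0,0,0],0],[0.1,[0,0,0],0],[0.1,[0,0,0],0],[0.1,[0,0,0],0],[0.1,[0,0,0],0]]' 10
```

```text
clock: 9.8
eef_pos: [435.4, -16.3, 130.9]
eef_rot: [3.141, -0.001, 0.997]
wrist_force: [0.3, -0.3, -0.2]
finger_gap: 89.2
finger_force: 0.0
clock: 10.5
eef_pos: [435.0, -16.3, 130.3]
eef_rot: [3.141, -0.0, 0.997]
wrist_force: [-0.9, -0.4, 3.8]
finger_gap: 63.0
finger_force: 9.9
```

```bash
python3 -m creep '[[0.1,[0,0,-0.3],0],[0.1,[0,0,-0.8],0],[0.1,[0,0,-1.6],0],[0.1,[0,0,-3],0],[0.1,[0,0,-5],0],[0.1,[0,0,-7],0],[0.1,[0,0,-8.5],0],[0.1,[0,0,-9],0],[0.1,[0,0,-9],0],[0.1,[0,0,-9],0]]'; python3 go.py 643.5 -152.3 219 57;  python3 - <<'E'
from h import *
from cell import manip
cv2.imwrite("pics/w5.png",np.hstack([cv2.resize(manip.camera("wrist")[150:400,195:445,::-1],(400,400)),cv2.resize(manip.camera("scene")[60:280,190:410,::-1],(400,400))]))
E
```

```text
clock: 11.5
eef_pos: [434.7, -16.3, 219.6]
eef_rot: [-3.141, 0.0, 0.997]
wrist_force: [-0.3, -0.2, -0.4]
finger_gap: 62.6
finger_force: 9.9
shift cm [-0.08 24.92  0.04] roll 0.02 | at [434.7 -16.3 219.6] [-180.     0.    57.1] gap 62.6 ff 9.9 t 11.5
```

View pics/w5.png

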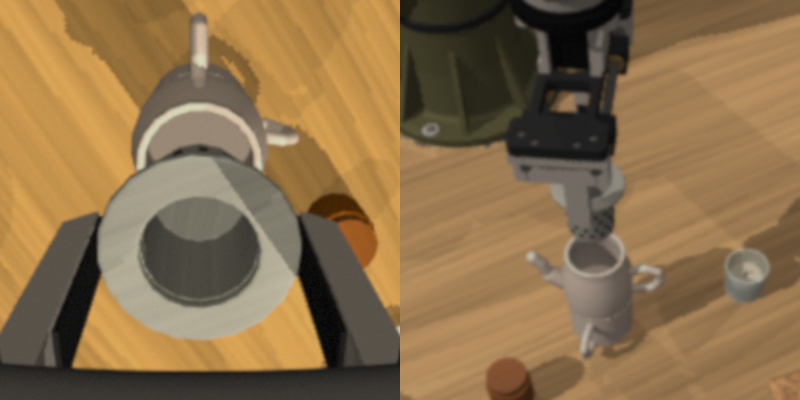

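Strainer is clear of the pot and level; flange centre at full-image (320,302).

```bash
python3 - <<'E'
from h import *
from cell import manip
w=manip.camera_params("wrist"); print(onz(w,(320,302),221,True))
E
python3 -m creep '[[0.1,[-0.05,2,0],0],[0.1,[-0.05,5,0],0],[0.1,[-0.05,9,0],0],[0.1,[-0.05,13,0],0],[0.1,[-0.05,17,0],0],[0.1,[-0.05,21,0],0],[0.1,[-0.05,23.5,0],0],[0.1,[-0.05,24.6,0],0],[0.1,[-0.05,24.9,0],0],[0.1,[-0.05,24.9,0],0],[0.1,[-0.05,24.9,0],0],[0.1,[-0.05,24.9,0],0]]'; python3 go.py 643.5 -152.3 63 57
```

```text
[437.55998871 -12.97659792 221.        ]
clock: 12.8
eef_pos: [643.4, -151.5, 220.5]
eef_rot: [3.141, -0.0, 0.997]
wrist_force: [0.4, 0.1, -0.7]
finger_gap: 62.5
finger_force: 9.9
shift cm [-0.06  0.04 15.75] roll 0.03 | at [ 643.4 -151.5  220.5] [180.   -0.   57.1] gap 62.5 ff 9.9 t 12.8
```

```bash
python3 -m creep '[[0.1,[-0.25,0.04,3],0],[0.1,[-0.25,0.04,7],0],[0.1,[-0.25,0.04,11],0],[0.1,[-0.25,0.04,14],0],[0.1,[-0.25,0.04,15.3],0],[0.1,[-0.25,0.04,15.8],0],[0.1,[-0.25,0.04,16],0],[0.1,[-0.25,0.04,16.05],0],[0.1,[-0.25,0.04,16.05],0],[0.1,[-0.25,0.04,16.05],0]]'
```

```text
clock: 13.8
eef_pos: [643.1, -154.4, 60.6]
eef_rot: [3.14, -0.0, 0.997]
wrist_force: [0.2, -0.1, -0.1]
finger_gap: 62.4
finger_force: 9.9
```

```bash
python3 -m creep '[[0.1,[0,0,0.05],0],[0.1,[0,0,0.05],0],[0.1,[0,0,0.05],0]]'
```

```text
clock: 14.1
eef_pos: [642.7, -154.3, 59.2]
eef_rot: [3.142, 0.0, 0.997]
wrist_force: [-0.3, -0.2, -1.4]
finger_gap: 62.7
finger_force: 9.9
```

```bash
python3 -m creep '[[0.1,[0,0,0.05],0],[0.1,[0,0,0.05],0],[0.1,[0,0,0.05],0]]'; python3 -m creep '[[0.1,[0,0,0.05],0],[0.1,[0,0,0.05],0],[0.1,[0,0,0.05],0]]'
```

```text
clock: 14.4
eef_pos: [642.8, -154.3, 59.1]
eef_rot: [3.141, -0.0, 0.997]
wrist_force: [-2.9, 2.0, 4.6]
finger_gap: 62.7
finger_force: 9.9
clock: 14.7
eef_pos: [642.8, -154.3, 59.1]
eef_rot: [3.141, -0.0, 0.997]
wrist_force: [-5.4, 1.4, 9.6]
finger_gap: 62.6
finger_force: 10.0
```

Contact. Release, rise and check.

```bash
python3 -m creep '[[0.1,[0,0,-0.07],0],[0.7,[0,0,-0.07],0],[0.7,[0,0,-0.07],0],[0.7,[0,0,-0.07],0],[0.7,[0,0,-0.07],0],[0.7,[0,0,-0.07],0],[0.7,[0,0,-3],0],[0.7,[0,0,-7],0],[0.7,[0,0,-11],0],[0.7,[0,0,-13],0],[0.7,[0,0,-13],0]]'; python3 -m creep '[[0.9,[2,-8,0],0],[0.9,[2,-13,0],0],[0.9,[2,-15,0],0],[0.9,[2,-15,0],0]]' |head -2;python3 - <<'E'
from h import *
from cell import manip
p=manip.camera_params("top"); q=manip.camera_params("scene")
T=np.ascontiguousarray(manip.camera("top")[:,:,::-1]); S=manip.camera("scene")[:,:,::-1]
a=cv2.resize(T[140:220,370:450],(400,400),interpolation=3); b=cv2.resize(S[310:410,230:330],(400,400),interpolation=3)
cv2.imwrite("pics/t2.png",np.hstack([a,b]))
for X in([643.5,-152.3,60],[643.5,-152.3,32]): print(proj(p,X)-[370,140],(proj(p,X)-[370,140])*5,(proj(q,X)-[230,310])*4+[400,0])
E
python3 go.py 434.5 -15.5 190 57
```

```text
clock: 15.8
eef_pos: [643.8, -154.6, 191.7]
eef_rot: [3.136, -0.002, 0.997]
wrist_force: [0.4, -0.1, 0.4]
finger_gap: 80.0
finger_force: 0.0
clock: 16.2
eef_pos: [523.3, -53.3, 186.3]
[48.98482137 33.79773175] [244.92410683 168.98865877] [590.73208098 173.17120587]
[45.69018413 36.98854464] [228.45092065 184.94272319] [597.72126103 196.25229711]
shift cm [-1.66 -9.97 -0.22] roll 0.03 | at [527.3 -55.6 187.8] [-180.     0.    57.2] gap 89.8 ff 0.0 t 16.3
```

View pics/t2.png

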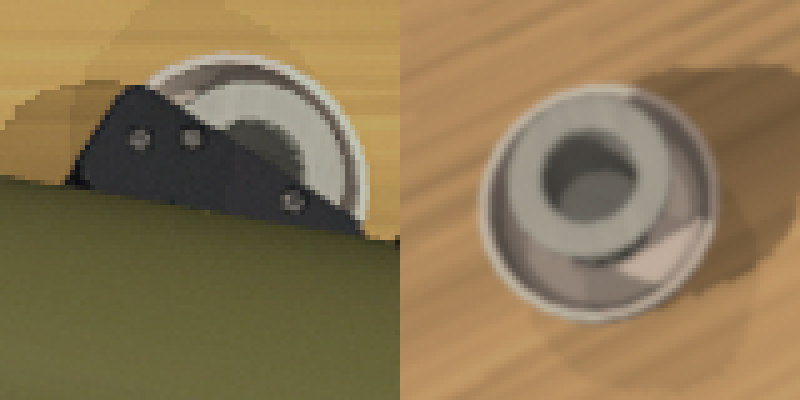

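Strainer stands upright, within about 2 mm of the bowl's centre: scene flange at (587,173), ideal (591,173). Now the pot.

```bash
python3 -m creep '[[1,[-1.6,-5,0],0],[1,[-1.6,-9,0],0],[1,[-1.6,-9.9,0],0],[1,[-1.6,-9.9,0],0],[1,[-1.6,-9.9,0],0],[1,[-1.6,-9.9,0],0]]' 25 |head -2;python3 - <<'E'
from h import *
from cell import manip
w=manip.camera_params("wrist"); im=manip.camera("wrist")[:,:,::-1]
cv2.imwrite("pics/w6.png",cv2.resize(im[130:430,170:470],(600,600)))
for z in(126,60): print((proj(w,[434.8,-16,z],True)-[170,130])*2)
E
python3 go.py 434.8 -16 81 57
```

```text
clock: 16.9
eef_pos: [436.9, -16.4, 187.9]
[291.79500789 277.46784776]
[293.31713458 224.04597795]
shift cm [-0.08 -0.17 10.69] roll 0.02 | at [436.7 -16.3 187.9] [-180.     0.    57.1] gap 93.9 ff 0.0 t 16.9
```

View pics/w6.png

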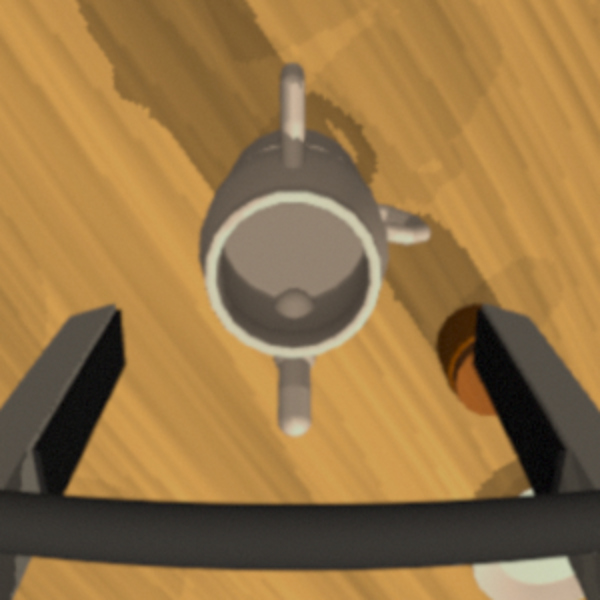

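The pot rim is centred at (294,274) against a predicted (292,277), so aligned. Descend and grip the body.

```bash
python3 -m creep '[[1,[0,-0.12,3],0],[1,[0,-0.12,6],0],[1,[0,-0.12,8.5],0],[1,[0,-0.12,10],0],[1,[0,-0.12,10.5],0],[1,[0,-0.12,10.7],0],[1,[0,-0.12,10.7],0],[1,[0,-0.12,10.7],0]]' 25; python3 -m creep '[[0.2,[0,0,0],0],[0.2,[0,0,0],0],[0.2,[0,0,0],0],[0.2,[0,0,0],0],[0.2,[0,0,0],0],[0.2,[0,0,0],0],[0.2,[0,0,0],0]]' 25
```

```text
clock: 17.75
eef_pos: [435.3, -15.2, 81.9]
eef_rot: [3.14, -0.001, 0.997]
wrist_force: [-0.4, 0.7, -0.7]
finger_gap: 94.0
finger_force: 0.0
clock: 18.45
eef_pos: [435.0, -15.1, 81.3]
eef_rot: [3.141, -0.0, 0.997]
wrist_force: [1.6, -1.6, 3.8]
finger_gap: 69.4
finger_force: 25.0
```

```bash
python3 -m creep '[[0.2,[0,0,-0.2],0],[0.2,[0,0,-0.6],0],[0.2,[0,0,-1.2],0],[0.2,[0,0,-2],0],[0.2,[0,0,-3.5],0],[0.2,[0,0,-5],0],[0.2,[0,0,-6],0],[0.2,[0,0,-6],0],[0.2,[0,0,-6],0]]'; python3 go.py 634.5 142.9 141 80; python3 - <<'E'
from h import *
from cell import manip
cv2.imwrite("pics/w7.png",np.hstack([cv2.resize(manip.camera("wrist")[150:400,195:445,::-1],(400,400)),cv2.resize(manip.camera("scene")[120:320,190:390,::-1],(400,400))]))
E
```

```text
clock: 19.35
eef_pos: [434.6, -15.1, 140.9]
eef_rot: [-3.141, 0.0, 0.997]
wrist_force: [-0.3, -0.7, -1.9]
finger_gap: 69.5
finger_force: 25.0
shift cm [ 2.412e+01  8.210e+00 -1.000e-02] roll -4.58 | at [434.6 -15.1 140.9] [-180.     0.    57.1] gap 69.5 ff 25.0 t 19.4
```

View pics/w7.png

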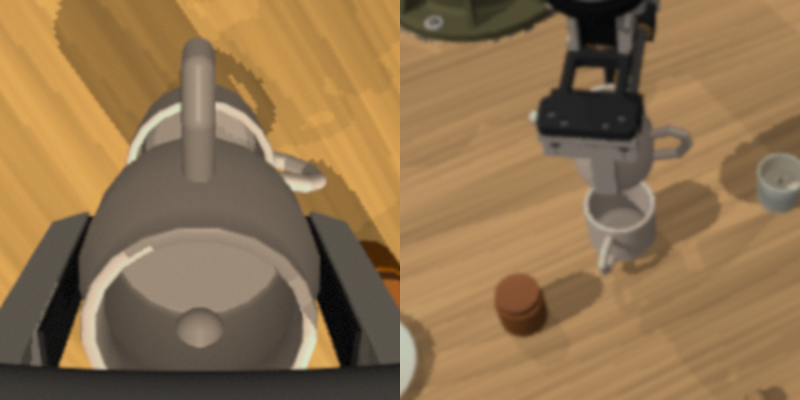

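Pot is lifted upright and the cup is left standing. Next, carry it to the trivet.

```bash
python3 -m creep '[[0.2,[2,0.7,0],0],[0.2,[5,1.7,0],0],[0.2,[9,3.05,0],0],[0.2,[13,4.4,0],0],[0.2,[17,5.8,0],0],[0.2,[20.5,7,0],0],[0.2,[23,7.8,0],0],[0.2,[24,8.15,0],0],[0.2,[24.1,8.2,0],0],[0.2,[24.1,8.2,0],0],[0.2,[24.1,8.2,0],0],[0.2,[24.1,8.2,0],0]]';  python3 go.py 634.5 142.9 37 57
```

```text
clock: 20.65
eef_pos: [634.3, 142.3, 141.3]
eef_rot: [3.141, -0.0, 0.996]
wrist_force: [0.7, 0.5, -2.1]
finger_gap: 69.4
finger_force: 25.0
shift cm [ 7.000e-02 -1.000e-02  1.043e+01] roll 0.02 | at [634.3 142.3 141.3] [180.   -0.   57.1] gap 69.4 ff 25.0 t 20.6
```

```bash
python3 -m creep '[[0.2,[0.05,0,2],0],[0.2,[0.05,0,5],0],[0.2,[0.05,0,7.5],0],[0.2,[0.05,0,9.2],0],[0.2,[0.05,0,10],0],[0.2,[0.05,0,10.3],0],[0.2,[0.05,0,10.4],0],[0.2,[0.05,0,10.45],0],[0.2,[0.05,0,10.45],0],[0.2,[0.05,0,10.45],0]]'; python3 -m creep '[[0.2,[0,0,0.05],0],[0.2,[0,0,0.05],0],[0.2,[0,0,0.05],0]]'
```

```text
clock: 21.65
eef_pos: [635.1, 143.2, 37.3]
eef_rot: [3.141, -0.001, 0.997]
wrist_force: [-0.1, 0.6, -2.8]
finger_gap: 69.2
finger_force: 25.0
clock: 21.95
eef_pos: [634.8, 143.2, 36.2]
eef_rot: [3.142, 0.0, 0.997]
wrist_force: [-1.0, 0.2, -2.8]
finger_gap: 69.8
finger_force: 25.0
```

```bash
python3 -m creep '[[0.2,[0,0,0.05],0],[0.2,[0,0,0.05],0],[0.2,[0,0,0.05],0]]'|grep -E "pos|wrist"; python3 -m creep '[[0.2,[0,0,0.05],0],[0.2,[0,0,0.05],0],[0.2,[0,0,0.05],0]]'|grep -E "pos|wrist"
```

```text
eef_pos: [634.8, 143.2, 35.6]
wrist_force: [-0.5, -0.4, -1.7]
eef_pos: [634.8, 143.2, 35.2]
wrist_force: [1.0, 0.5, -2.1]
```

```bash
python3 -m creep '[[0.2,[0,0,0.05],0],[0.2,[0,0,0.05],0],[0.2,[0,0,0.05],0]]'|grep -E "pos|wrist"; python3 -m creep '[[0.2,[0,0,0.03],0],[0.2,[0,0,0.03],0],[0.2,[0,0,0.03],0]]'|grep -E "pos|wrist"
```

```text
eef_pos: [634.9, 143.2, 35.1]
wrist_force: [-2.5, -0.9, 5.7]
eef_pos: [634.9, 143.2, 35.1]
wrist_force: [-4.0, -0.7, 8.2]
```

```bash
python3 -m creep '[[0.2,[0,0,-0.05],0],[0.2,[0,0,-0.05],0],[1,[0,0,-0.05],0],[1,[0,0,-0.05],0],[1,[0,0,-0.05],0],[1,[0,0,-0.05],0],[1,[0,0,-0.05],0],[1,[0,0,-0.05],0]]'; python3 -m creep '[[1,[0,0,-1],0],[1,[0,0,-3],0],[1,[0,0,-7],0],[1,[0,0,-11],0],[1,[0,0,-14],0],[1,[0,0,-15],0],[1,[0,0,-15],0]]'; python3 go.py 434.8 -15.8 185 138; python3 - <<'E'
from h import *
from cell import manip
w=manip.camera_params("wrist"); im=manip.camera("wrist")[:,:,::-1]; np.save("w8.npy",im)
h=cv2.cvtColor(np.ascontiguousarray(im),cv2.COLOR_BGR2HSV)
for X in([634.8,143.2,80],[434.8,-15.8,60]): print(proj(w,X,True))
m=((h[:,:,1]<90)&(h[:,:,2]>60)).astype(np.uint8)*255; 
cs,_=cv2.findContours(m,cv2.RETR_EXTERNAL,cv2.CHAIN_APPROX_NONE)
for c in cs:
    if cv2.contourArea(c)>400: print(cv2.boundingRect(c),cv2.contourArea(c))
E
```

```text
clock: 23.95
eef_pos: [634.8, 143.2, 34.8]
eef_rot: [-3.142, -0.0, 0.997]
wrist_force: [0.8, -0.0, 0.3]
finger_gap: 94.4
finger_force: 0.0
clock: 24.65
eef_pos: [635.1, 143.3, 186.2]
eef_rot: [3.14, -0.002, 0.997]
wrist_force: [0.2, -0.8, -0.0]
finger_gap: 93.9
finger_force: 0.0
shift cm [-24.24  -8.19   0.07] roll -16.18 | at [635.1 143.3 186.2] [ 1.799e+02 -1.000e-01  5.710e+01] gap 93.9 ff 0.0 t 24.6
[318.40671184 249.00423634]
[245.89554181 451.03818829]
(218, 411, 82, 52) 2976.0
(155, 405, 31, 45) 654.0
(419, 404, 66, 44) 1979.5
(566, 323, 74, 90) 2030.0
(0, 323, 73, 95) 1993.0
(144, 283, 84, 94) 3448.5
(411, 267, 90, 108) 3735.5
(57, 202, 41, 52) 1573.5
(279, 160, 81, 161) 6239.5
(122, 49, 106, 90) 7272.5
(483, 23, 119, 97) 7839.5
(599, 0, 41, 89) 1676.0
```

```bash
python3 -m creep '[[1,[-4,-1.4,0],-1],[1,[-8,-2.7,0],-2.6],[1,[-12,-4.1,0],-4.2],[1,[-16,-5.4,0],-5.8],[1,[-20,-6.8,0],-7.4],[1,[-23,-7.8,0],-9],[1,[-24.2,-8.2,0],-10.6],[1,[-24.2,-8.2,0],-12.2],[1,[-24.2,-8.2,0],-13.8],[1,[-24.2,-8.2,0],-15.4],[1,[-24.2,-8.2,0],-16.2],[1,[-24.2,-8.2,0],-16.2]]'; python3 -m creep '[[1,[0,0,0],0],[1,[0,0,0],0]]' >/dev/null; python3 - <<'E'
from h import *
from cell import manip
w=manip.camera_params("wrist"); im=np.ascontiguousarray(manip.camera("wrist")[:,:,::-1]); cv2.imwrite("w9.png",im)
h=cv2.cvtColor(im,cv2.COLOR_BGR2HSV)
m=((h[:,:,1]<110)&(h[:,:,2]>60)).astype(np.uint8)*255
print(proj(w,[434.8,-15.8,60],True))
cs,_=cv2.findContours(m,cv2.RETR_EXTERNAL,cv2.CHAIN_APPROX_NONE)
for c in cs:
    if cv2.contourArea(c)>400:print(cv2.boundingRect(c),cv2.contourArea(c))
sub=m[150:330:5,230:410:3]
for r in sub: print(''.join('#' if v else '.' for v in r))
E
python3 go.py 434.8 -15.8 34 138
```

```text
clock: 25.9
eef_pos: [433.8, -15.4, 183.3]
eef_rot: [-3.14, -0.002, 2.412]
wrist_force: [0.8, 0.3, -0.5]
finger_gap: 93.9
finger_force: 0.0
[320.33339041 243.7944661 ]
(298, 413, 94, 40) 2683.5
(154, 405, 57, 46) 843.0
(134, 386, 58, 19) 513.5
(566, 323, 74, 60) 1437.0
(0, 323, 74, 97) 2097.5
(139, 283, 89, 93) 2544.0
(410, 282, 85, 93) 2234.5
(518, 242, 96, 78) 4711.5
(281, 196, 82, 107) 5441.0
(601, 127, 39, 61) 1950.5
(444, 118, 60, 54) 2403.5
(529, 9, 45, 53) 1717.0
............................................................
............................................................
............................................................
............................................................
............................................................
............................................................
............................................................
............................................................
............................................................
............................................................
...............
[... 992 characters left out ...]
####.........................
.............................###............................
.............................###............................
.............................###............................
.............................###............................
............................................................
............................................................
............................................................
............................................................
............................................................
shift cm [-6.000e-02  1.000e-02  1.504e+01] roll 0.01 | at [434.4 -15.5 184.4] [-180.   -0.  138.] gap 93.8 ff 0.0 t 26.1
```

The cup spans columns 281–363 and its handle hangs straight down the image at column 320, so the yaw is right. Descend and grip.

```bash
python3 -m creep '[[1,[0,0.1,4],0],[1,[0,0.1,8],0],[1,[0,0.1,11.5],0],[1,[0,0.1,14],0],[1,[0,0.1,14.8],0],[1,[0,0.1,15],0],[1,[0,0.1,15],0],[1,[0,0.1,15],0]]' 20; python3 -m creep '[[0.1,[0,0,0],0],[0.1,[0,0,0],0],[0.1,[0,0,0],0],[0.1,[0,0,0],0],[0.1,[0,0,0],0],[0.1,[0,0,0],0],[0.1,[0,0,0],0]]' 20
```

```text
clock: 26.95
eef_pos: [435.9, -14.8, 36.0]
eef_rot: [3.14, 0.002, 2.41]
wrist_force: [-0.0, 0.4, 1.1]
finger_gap: 93.9
finger_force: 0.0
clock: 27.65
eef_pos: [435.3, -14.7, 35.0]
eef_rot: [3.141, 0.0, 2.411]
wrist_force: [-0.1, 1.1, 2.6]
finger_gap: 64.0
finger_force: 20.0
```

```bash
python3 -m creep '[[0.1,[0,0,-0.2],0],[0.1,[0,0,-0.6],0],[0.1,[0,0,-1.2],0],[0.1,[0,0,-2.5],0],[0.1,[0,0,-4.5],0],[0.1,[0,0,-7],0],[0.1,[0,0,-9],0],[0.1,[0,0,-10],0],[0.1,[0,0,-10],0],[0.1,[0,0,-10],0]]'; python3 go.py 451.1 -285.2 135 138
```

```text
clock: 28.65
eef_pos: [434.9, -14.7, 134.2]
eef_rot: [-3.141, -0.001, 2.411]
wrist_force: [-1.3, -0.3, -2.1]
finger_gap: 63.6
finger_force: 20.0
shift cm [-19.27 -19.06  -0.08] roll 0.02 | at [434.9 -14.7 134.2] [-180.    -0.   138.1] gap 63.6 ff 20.0 t 28.6
```

```bash
python3 -m creep '[[0.1,[-2,-2,0],0],[0.1,[-5,-4.95,0],0],[0.1,[-8,-7.9,0],0],[0.1,[-11,-10.9,0],0],[0.1,[-14,-13.85,0],0],[0.1,[-17,-16.8,0],0],[0.1,[-18.8,-18.6,0],0],[0.1,[-19.2,-19,0],0],[0.1,[-19.25,-19.05,0],0],[0.1,[-19.25,-19.05,0],0],[0.1,[-19.25,-19.05,0],0],[0.1,[-19.25,-19.05,0],0]]';  python3 go.py 451.1 -285.2 42 138
```

```text
clock: 29.85
eef_pos: [451.5, -284.2, 134.9]
eef_rot: [3.142, 0.0, 2.412]
wrist_force: [-1.1, 0.7, -2.4]
finger_gap: 63.7
finger_force: 20.0
shift cm [-0.03 -0.1   9.29] roll 0.04 | at [ 451.5 -284.2  134.9] [180.    0.  138.2] gap 63.7 ff 20.0 t 29.9
```

```bash
python3 -m creep '[[0.1,[0,-0.1,2],0],[0.1,[0,-0.1,5],0],[0.1,[0,-0.1,7.5],0],[0.1,[0,-0.1,8.8],0],[0.1,[0,-0.1,9.2],0],[0.1,[0,-0.1,9.35],0],[0.1,[0,-0.1,9.4],0],[0.1,[0,-0.1,9.4],0],[0.1,[0,-0.1,9.4],0]]'|grep -E "pos|wrist"; python3 -m creep '[[0.1,[0,0,0],0],[0.1,[0,0,0],0]]'|grep -E "pos|wrist"
```

```text
eef_pos: [450.9, -286.0, 41.6]
wrist_force: [-0.2, -1.1, -2.8]
eef_pos: [450.7, -285.9, 41.1]
wrist_force: [-0.9, 0.9, -1.8]
```

```bash
python3 -m creep '[[0.1,[0,0,0.04],0],[0.1,[0,0,0.04],0],[0.1,[0,0,0.04],0]]'|grep -E "pos|wrist"
```

```text
eef_pos: [450.7, -285.8, 40.4]
wrist_force: [0.0, -0.5, -1.7]
```

```bash
python3 -m creep '[[0.1,[0,0,0.05],0],[0.1,[0,0,0.05],0],[0.1,[0,0,0.05],0]]'|grep -E "pos|wrist"; python3 -m creep '[[0.1,[0,0,0.04],0],[0.1,[0,0,0.04],0],[0.1,[0,0,0.04],0]]'|grep -E "pos|wrist"
```

```text
eef_pos: [450.7, -285.9, 40.0]
wrist_force: [0.6, -0.2, -0.2]
eef_pos: [450.8, -286.0, 40.0]
wrist_force: [-0.9, 1.2, 6.5]
```

Contact. Release and rise, then check all pieces and bystanders with the cameras numerically.

```bash
python3 -m creep '[[0.1,[0,0,-0.03],0],[1,[0,0,-0.03],0],[1,[0,0,-0.03],0],[1,[0,0,-0.03],0],[1,[0,0,-0.03],0],[1,[0,0,-0.03],0],[1,[0,0,-0.03],0],[1,[0,0,-0.03],0]]'|tail -2; python3 -m creep '[[1,[0,0,-1],0],[1,[0,0,-3],0],[1,[0,0,-7],0],[1,[0,0,-12],0],[1,[0,0,-17],0],[1,[0,0,-20],0],[1,[0,0,-20],0]]'|tail -2; python3 - <<'E'
from h import *
from cell import manip
w=manip.camera_params("wrist")
S=np.ascontiguousarray(manip.camera("scene")[:,:,::-1]);W=np.ascontiguousarray(manip.camera("wrist")[:,:,::-1]); T=np.ascontiguousarray(manip.camera("top")[:,:,::-1])
for n,I in(("S",S),("W",W),("T",T)):
    p=manip.camera_params({"S":"scene","W":"wrist","T":"top"}[n]); f=n=="W"
    h=cv2.cvtColor(I,cv2.COLOR_BGR2HSV); m=((h[:,:,1]<85)&(h[:,:,2]>70)).astype(np.uint8)*255
    cs,_=cv2.findContours(m,cv2.RETR_EXTERNAL,cv2.CHAIN_APPROX_NONE)
    print(n,{k:proj(p,X,f).round().tolist() for k,X in dict(lid=[432,284,45],str=[643.5,-152.3,58],pot=[634.5,143,60],potrim=[634.5,143,80],cuprim=[451,-285.3,65],saucer=[451,-285.3,12]).items()})
    print([cv2.boundingRect(c) for c in cs if cv2.contourArea(c)>250])
S0=cv2.imread("pics/scene0.png")
d=cv2.absdiff(S,S0).max(2)
print('jar/candle change',d[255:290,235:264].mean(),d[195:228,366:394].mean())
E
```

```text
finger_gap: 93.8
finger_force: 0.0
finger_gap: 94.0
finger_force: 0.0
S {'lid': [431.0, 169.0], 'str': [278.0, 354.0], 'pot': [433.0, 270.0], 'potrim': [435.0, 264.0], 'cuprim': [157.0, 289.0], 'saucer': [167.0, 302.0]}
[(162, 383, 31, 40), (376, 350, 33, 39), (249, 331, 61, 60), (507, 284, 133, 141), (135, 271, 63, 61), (395, 250, 76, 48), (368, 196, 26, 31), (472, 195, 52, 56), (26, 185, 69, 46), (418, 160, 27, 22), (111, 159, 45, 87), (3, 149, 62, 28), (536, 0, 104, 67)]
W {'lid': [624.0, -50.0], 'str': [525.0, 277.0], 'pot': [663.0, 121.0], 'potrim': [674.0, 122.0], 'cuprim': [321.0, 229.0], 'saucer': [321.0, 218.0]}
[(467, 406, 14, 35), (0, 323, 71, 60), (377, 316, 32, 43), (411, 283, 80, 84), (151, 283, 76, 90), (474, 229, 72, 76), (597, 221, 25, 38), (271, 167, 100, 113), (626, 96, 14, 47), (562, 0, 44, 28)]
T {'lid': [159.0, 301.0], 'str': [419.0, 174.0], 'pot': [243.0, 179.0], 'potrim': [241.0, 177.0], 'cuprim': [502.0, 289.0], 'saucer': [491.0, 288.0]}
[(143, 285, 32, 32), (228, 268, 30, 28), (460, 257, 63, 63), (114, 176, 57, 47), (493, 174, 30, 31), (211, 159, 66, 44), (389, 150, 55, 55), (314, 111, 29, 35), (59, 12, 68, 67), (130, 7, 62, 67), (202, 2, 54, 67)]
jar/candle change 8.908374384236453 14.364718614718615
```

```bash
python3 - <<'E'
from h import *
from cell import manip
S0=cv2.imread("pics/scene0.png");T0=cv2.imread("pics/top0.png")
S=np.ascontiguousarray(manip.camera("scene")[:,:,::-1]);W=np.ascontiguousarray(manip.camera("wrist")[:,:,::-1]);T=np.ascontiguousarray(manip.camera("top")[:,:,::-1])
def cen(I,x,y,w,am):
    h=cv2.cvtColor(I,cv2.COLOR_BGR2HSV)[y-w:y+w,x-w:x+w]; m=((h[:,:,0]<15)&(h[:,:,1]>145)) if am else (h[:,:,1]<85)&(h[:,:,2]>70)
    v,u=np.nonzero(m); return u.mean().round(1)+x-w,v.mean().round(1)+y-w,m.sum()
for I in(S0,S): print('S jar',cen(I,250,272,18,1),'candle',cen(I,380,211,18,0))
for I in(T0,T): print('T jar',cen(I,406,277,18,1),'candle',cen(I,243,282,18,0))
for n,I,x,y,w,r in(("wrist",W,320,225,60,(30,60)),("top",T,492,288,40,(17,36)),("top pot",T,241,177,36,(14,24))):
    g=cv2.cvtColor(I,cv2.COLOR_BGR2GRAY)[y-w:y+w,x-w:x+w]; g=cv2.resize(g,None,fx=4,fy=4,interpolation=2)
    c=cv2.HoughCircles(g,cv2.HOUGH_GRADIENT_ALT,1.5,8,param1=120,param2=0.6,minRadius=r[0]*4,maxRadius=r[1]*4)
    print(n,None if c is None else (c[0][:6,:3]/4+[x-w,y-w,0]).round(1).tolist())
E
```

```text
S jar (np.float64(249.89999999999998), np.float64(272.3), np.int64(615)) candle (np.float64(379.6), np.float64(210.7), np.int64(622))
S jar (np.float64(249.89999999999998), np.float64(272.3), np.int64(613)) candle (np.float64(379.6), np.float64(210.5), np.int64(635))
T jar (np.float64(405.9), np.float64(276.6), np.int64(319)) candle (np.float64(242.5), np.float64(281.5), np.int64(640))
T jar (np.float64(405.5), np.float64(276.3), np.int64(284)) candle (np.float64(242.5), np.float64(281.5), np.int64(643))
wrist [[320.4, 226.1, 34.0]]
top [[493.2, 287.8, 32.2], [502.6, 289.2, 19.9], [502.6, 289.2, 17.7], [493.2, 287.8, 19.1]]
top pot [[240.6, 178.1, 17.3], [243.2, 183.0, 21.6], [240.6, 178.1, 15.0], [243.2, 183.0, 14.6]]
```

```bash
python3 -c "
from cell import manip
print(manip.sign_off())"
```

```text
the job is handed in; nothing more can be done
None
```

The tea set is laid out in the order asked (lid, strainer, pot, cup) and the job is handed in: each piece is upright and within about 2 mm of the middle of its place by camera check, the honey jar and candle glass have not moved, and it took about 32 s of the 131 s allowed.

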